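# Put the screwdrivers away in the bench case, all the same way round

### The arm

A 6-joint arm with a two-finger parallel gripper is mounted at the origin on the work surface. World frame = base frame: x ahead of the robot, y to its left, z up, the work surface at z = 0. Lengths are in m, angles in rad, forces in N, time in s.
With the tool pointing down it reaches from about 0.375 to 0.9 m from the base axis. Payload 3.1 kg.
Tool frame: the origin (TCP) lies midway between the tips of the shut fingers; the grasp point (between the pads) lies r.pinch_z behind it (r.pinch_z is the distance from the TCP to the grasp point, in m); z points along the fingers, y is the line along which they close (so a half turn about z gives the same grasp; the last joint's range is limited). The gripper opens to 87 mm and grips with 3 to 60 N. Pads are 19 mm wide; open, the fingers measure 117 mm over their backs; the gripper's body (75 mm by 190 mm) begins 51 mm behind the grasp point.
Start: joints at [-1.3, 0.527, 1.433, -0, 1.181, -0.178], TCP at [0.271, -0.563, 0.223] pointing down, gripper open.
Joint ranges: [-3.08, 3.08], [-0.75, 2.2], [0.22, 2.44], [-1.43, 4.57], [0, 2.65], [-2.85, 2.85]. Speed limits (rad/s): [2.79, 2.79, 3.14, 3.14, 3.14, 3.14].

### API

Orientations are given as a rotation vector (axis times angle).
In Python, from plant import r, viewer, finder gives the robot as it stands.
- The arm moves only by the tool servo_tool, never from a script. Its argument "targets" is a list of rows, each a list of 4 numbers: the shift along the tool's x, y, z in mm, then the turn about the tool's z in rad. A call has exactly 10 rows; each row is the pose to reach, as a shift and turn from the pose commanded when the call began, along the tool's axes at that moment; what a row does not reach only later rows make up. A row lasts 1/12 s, in which the tool goes at most 41.7 mm and 7.16 degrees, less where a joint would pass 70% of its speed; a pose out of reach is approached as far as the arm can. A call with a gripper value outside its range is refused whole. "gripper" is the finger opening in mm, from 0 to 87, set as the call begins (left out, the last holds). The fingers move at their own pace and stop on an object; "grip_force" is the grip in N (left out, the last holds). Time passes only in rows, so rows that repeat a pose let the fingers close, or fill a call up. It gives the time, the measured TCP pose, the force and the opening at its end, in the units of the state.
- r.read_state(): the state, without advancing time (a new reading comes with each control period).
- viewer.read_camera(name): name is "side" or "top" or "wrist"; returns a dict with "pixels" (400x640x3 uint8, red, green, blue), "mtx" (3x3 intrinsics, pixels), "R" (3x3) and "t" (3): a world point X has camera coordinates R X + t. Camera axes: x right, y down, z forward; pixel columns grow to the right and rows downward; lengths in m; the calibration is good to about 2 mm. A picture is of the moment at which its call begins. There is no depth.
- r.close_job(): hands the job in, once; it reports no verdict.
Trained networks look in a picture, given as the dict that the camera call returned (one of the last four; its "shot" number tells which), for a name from the list of things; names that differ only in an ending like _2 or _b are one class to them, and where a whole thing is asked for, a point or a joint stands for the part that bears it (a point fixed in the world has none). Each returns a list of dicts, best first, with "score" (0 to 1); they miss things now and then, are a little off and sometimes report something else, mostly with a low value. They report only what shows in the picture. A call takes as long as a camera call. They do not tell look-alikes from the thing itself.
- finder.look_for(thing, picture): "box" ([centre column, centre row, width, height] in pixels, round what is visible of it).
- finder.cut_out(thing, picture): "pixels" (400x640 bool, what is visible of it) and "box" ([centre column, centre row, width, height] in pixels, round what is visible of it).
The state is a dict: "clock": time; "joints": joint angles; "qvel": joint speeds; "tau": joint torques, N m; "ee_pos": TCP position; "orientation": TCP orientation; "wrist_force": force on the tool from outside, world axes, zero at the start; "torque": the same for the moment, N m; "finger_gap": opening from 0.0 (shut) to 1.0 (fully open).
Only numpy, scipy, OpenCV 4.12 (cv2) and the standard library are available. Lean on these libraries where they do the work, as an engineer would, in place of code of your own. Each camera call takes 0.05 s, during which the arm holds its last target. There are 200 camera calls.

### The job

Tidy up the electronics bench: slide the case's clear cover fully back and lay every loose coloured or black screwdriver flat in the case, one to a lane, with its tip pointing the same way as the white-handled one that is already in there. Then slide the cover fully shut; leave the white screwdriver and the other things on the bench where they are.

Things in the scene. Friction and masses are not known exactly. Their poses are not given: they have to be found in the camera images.
- case: Fixed black screwdriver case. Origin on the bench under the centre of its bay; x points from its front wall to its rear housing, y left, z up. The bay, open on top, is 205 mm long (x) by 286 mm wide (y). Side walls 6 mm thick, 50 mm high; front wall 46 mm high. Behind the bay a solid housing 48 mm high runs from x = 102 to 308 mm.
- bay (a point): Centre of the bay's grey floor, 8 mm above the bench, axes as the case's. Four low black ridges (14 mm wide, 6 mm above the floor, at y = -90, -30, 30, 90 mm) part the floor into five lanes along x, each 46 mm wide, centred at y = -120, -60, 0, 60 and 120 mm.
- cover (a joint): Clear flat sliding cover of the case with an orange handle, in m: 0 = shut over the bay (front edge over the front wall), 0.205 = slid fully back along the case's x, over the rear housing. The plate lies 50 to 54 mm above the bench. It slides with about 2 N and stays where it is left.
- cover_grip (a point): Centre of the cover's orange upright handle: a bar 80 mm long along the case's y, 12 mm thick along the case's x, its top 86 mm above the bench and 16 mm above this point; 32 mm tall from the plate. It moves with the cover; at joint 0 it is at x = -90 mm, y = 0 of the case.
- red_mid (a point): Loose screwdriver, red handle, 164 mm long, 70 g; may be absent. Handle 26 by 26 mm, 90 mm long; then a steel shaft 8 mm thick, 74 mm long. This point is in the handle at its balance point, on its axis, 62 mm from the butt and 102 mm from the tip, 13 mm above what it lies on. x points along the tool to its tip, z up at the start.
- red_tip (a point): End of the shaft of the red screwdriver, on its axis.
- yellow_mid (a point): Loose screwdriver, yellow handle, 164 mm long, 70 g; may be absent. Handle 26 by 26 mm, 90 mm long; then a steel shaft 8 mm thick, 74 mm long. This point is in the handle at its balance point, on its axis, 62 mm from the butt and 102 mm from the tip, 13 mm above what it lies on. x points along the tool to its tip, z up at the start.
- yellow_tip (a point): End of the shaft of the yellow screwdriver, on its axis.
- green_mid (a point): Loose screwdriver, green handle, 164 mm long, 70 g; may be absent. Handle 26 by 26 mm, 90 mm long; then a steel shaft 8 mm thick, 74 mm long. This point is in the handle at its balance point, on its axis, 62 mm from the butt and 102 mm from the tip, 13 mm above what it lies on. x points along the tool to its tip, z up at the start.
- green_tip (a point): End of the shaft of the green screwdriver, on its axis.
- black_mid (a point): Loose screwdriver, black handle, 164 mm long, 70 g; may be absent. Handle 26 by 26 mm, 90 mm long; then a steel shaft 8 mm thick, 74 mm long. This point is in the handle at its balance point, on its axis, 62 mm from the butt and 102 mm from the tip, 13 mm above what it lies on. x points along the tool to its tip, z up at the start.
- black_tip (a point): End of the shaft of the black screwdriver, on its axis.
- white_a_mid (a point): Loose white-handled screwdriver that already lies in an end lane of the case; just one of white_a and white_b is there, the other is absent. Same shape, point and axes as the other screwdrivers (x points to its tip): its direction is the pattern.
- white_b_mid (a point): Loose white-handled screwdriver that already lies in an end lane of the case; just one of white_a and white_b is there, the other is absent. Same shape, point and axes as the other screwdrivers (x points to its tip): its direction is the pattern.
- spool: Metal solder spool, 60 mm across, 45 mm tall, standing; origin under its centre. Bystander.
- flux: Small amber bottle, 36 mm across, 75 mm tall; origin under its centre. Bystander.
- tape: Yellow tape reel, 70 mm across, 19 mm tall, lying flat; origin under its centre. Bystander.
- brush: Cleaning brush 150 mm long, lying on the bench. Not a screwdriver; bystander.
- pot: White ceramic pot, 70 mm across, 70 mm tall; origin under its centre. Bystander.
Not all that is in view belongs to the job. There is more than one size of the part that bears red_mid; the job needs the smaller.

How it is judged:
By the outcome, as a careful person would: the job done as asked, in the order asked, and still so for the second after the job is handed in, with the robot touching nothing.
Of white_a, white_b only 1 to 1 are there at a start; the rules pass over those that are not, and their reading is None.
Of red, yellow, green, black only 3 to 4 are there at a start; the rules pass over those that are not, and their reading is None.
At some moment in a run one of red, yellow, green, black may be knocked a few centimetres aside while the robot is not near it.
Once in a run the grip may slacken for a moment while it holds something.
It also fails if it takes over 200 s, if anything falls off the work surface, if the arm or the gripper's body presses on something with over 40 N, if the wrist force passes 120 N, or if a joint passes its speed limit or range.

## Working session

There is one attempt and no reset: what is moved stays moved. The work goes in short steps, Python scripts to look and compute and a tool call to move; the robot and the scene stay as the last step left them, time stands still between calls to the robot, and variables do not carry over. Pictures are saved under pics/ and viewed, on a budget of 14 in all, crops included, one or two more only if the job needs it, and the job is handed in when it is done.

Besides the shell and the picture viewer there is one more tool, called as a command line: name --pt "numbers of a row" for each row, then --argument value for the rest. servo_tool: Moves the arm, as the interface text tells. Its arguments: {"type":"object","properties":{"targets":{"type":"array","items":{"type":"array","items":{"type":"number"}}},"gripper":{"type":"number"},"grip_force":{"type":"number"}},"required":["targets"]}

```bash
mkdir -p pics; ls; cat > h.py <<'E'
import numpy as np, cv2, sys
from plant import r, viewer, finder
from scipy.spatial.transform import Rotation as Ro
def proj(p,X):
    c=p["R"]@np.asarray(X,float)+p["t"]; c=p["mtx"]@c; return c[:2]/c[2]
def ray(p,uv,z):
    d=p["R"].T@np.linalg.solve(p["mtx"],[uv[0],uv[1],1.]); o=-p["R"].T@np.asarray(p["t"])
    return o+d*(z-o[2])/d[2]
def save(p,n,crop=None,s=1):
    im=p["pixels"][:,:,::-1]
    if crop: a,b,c,d=crop; im=im[b:d,a:c]
    cv2.imwrite("pics/"+n,cv2.resize(im,None,fx=s,fy=s,interpolation=cv2.INTER_CUBIC))
E
python3 - <<'E'
from h import *
print(r.read_state()); print(r.pinch_z)
a=viewer.read_camera("top"); b=viewer.read_camera("side")
save(a,"t0.png",None,1.25); save(b,"s0.png",None,1.25)
for n in ["red_mid","yellow_mid","green_mid","black_mid","white_a_mid","cover_grip","brush","case"]:
    print(n,[(round(d["score"],2),np.round(d["box"]).tolist(),np.round(ray(a,d["box"][:2],.013),3).tolist()[:2]) for d in finder.look_for(n,a)][:4])
E
```

```text
pics
{'clock': 0.0, 'joints': array([-1.30048492e+00,  5.28464666e-01,  1.43394076e+00,  7.17849400e-06,
        1.18137127e+00, -1.78484551e-01]), 'qvel': array([-0.00110256, -0.00171607, -0.00043753,  0.00012791, -0.00102144,
        0.00029257]), 'tau': array([ 7.97986104e-04, -4.40042818e+01, -1.76588792e+01,  6.33742777e-02,
        5.83713397e-02, -1.57520244e-04]), 'ee_pos': array([ 0.27101004, -0.56235691,  0.22156032]), 'orientation': array([-3.06070102e+00, -6.98575812e-01,  1.46941418e-04]), 'wrist_force': array([-0.49599161, -0.27675077, -0.86624421]), 'torque': array([-0.00602628, -0.05924994,  0.02068323]), 'finger_gap': 0.9987397527035413}
0.0187
red_mid [(0.76, [429.0, 198.0, 20.0, 39.0], [0.512, -0.417])]
yellow_mid [(0.81, [395.0, 211.0, 17.0, 40.0], [0.47, -0.299])]
green_mid [(0.73, [218.0, 216.0, 26.0, 40.0], [0.462, 0.299])]
black_mid [(0.81, [179.0, 206.0, 20.0, 46.0], [0.496, 0.429])]
white_a_mid []
cover_grip [(0.83, [303.0, 178.0, 86.0, 65.0], [0.587, 0.011])]
brush []
case [(0.72, [307.0, 155.0, 96.0, 128.0], [0.667, -0.005]), (0.33, [231.0, 153.0, 13.0, 7.0], [0.678, 0.259]), (0.32, [428.0, 199.0, 20.0, 37.0], [0.509, -0.412])]
```

View pics/t0.png

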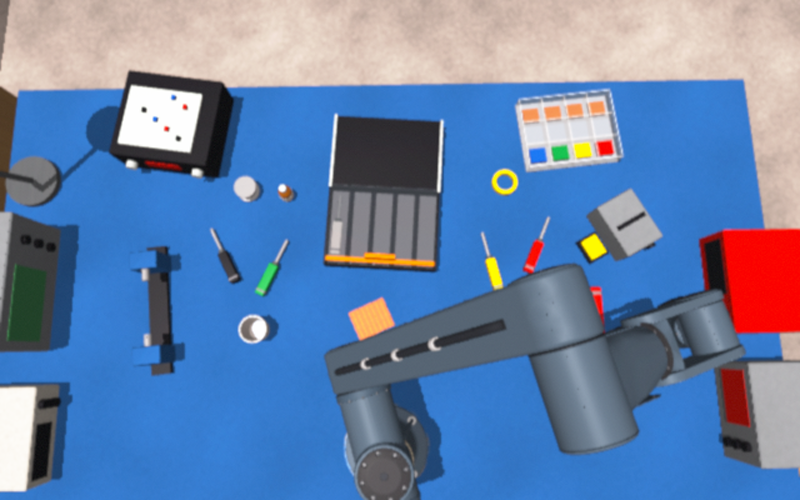

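View pics/s0.png

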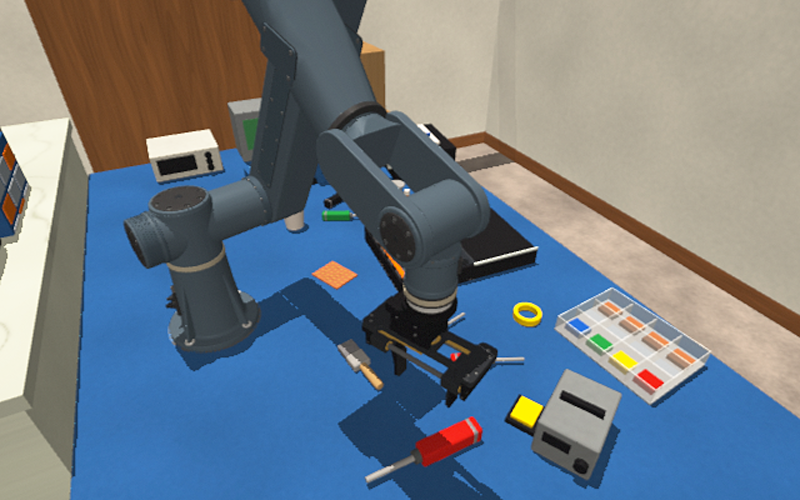

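```bash
python3 - <<'E'
from h import *
a=viewer.read_camera("top"); 
save(a,"t1.png",(160,80,480,260),2.5)
o=-a["R"].T@a["t"]; print("cam",o.round(3))
for n in ["red_mid","yellow_mid","green_mid","black_mid","cover_grip"]:
  for d in finder.cut_out(n,a)[:2]:
    m=d["pixels"]; ys,xs=np.nonzero(m)
    P=np.array([ray(a,(x,y),.013 if n!="cover_grip" else .07)[:2] for x,y in zip(xs,ys)])
    c=P.mean(0); u,s,v=np.linalg.svd(P-c); q=(P-c)@v[0]; w=(P-c)@v[1]
    print(n,round(d["score"],2),c.round(3),"ang",np.degrees(np.arctan2(v[0][1],v[0][0])).round(1),"len",np.ptp(q).round(3),"w",np.ptp(w).round(3), (c+v[0]*q.max()).round(3),(c+v[0]*q.min()).round(3))
E
```

```text
cam [ 0.241 -0.027  1.487]
red_mid 0.6 [ 0.507 -0.414] ang 154.5 len 0.163 w 0.034 [ 0.442 -0.383] [ 0.59  -0.454]
red_mid 0.48 [ 0.367 -0.571] ang -173.5 len 0.085 w 0.027 [ 0.317 -0.577] [ 0.401 -0.567]
yellow_mid 0.6 [ 0.459 -0.292] ang -167.0 len 0.153 w 0.029 [ 0.402 -0.305] [ 0.551 -0.27 ]
green_mid 0.78 [0.448 0.307] ang 153.8 len 0.16 w 0.033 [0.395 0.333] [0.539 0.262]
black_mid 0.51 [0.475 0.419] ang -154.1 len 0.129 w 0.031 [0.429 0.397] [0.545 0.453]
cover_grip 0.93 [0.568 0.002] ang -93.6 len 0.288 w 0.211 [ 0.559 -0.142] [0.577 0.145]
```

View pics/t1.png

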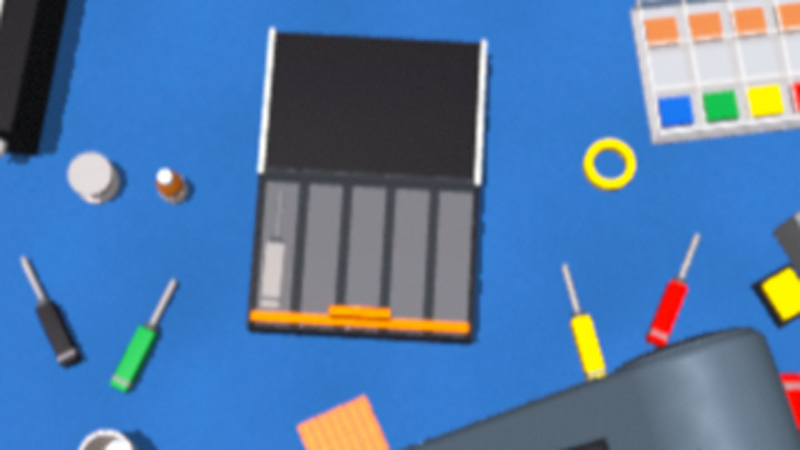

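```bash
python3 - <<'E'
from h import *
a=viewer.read_camera("top"); im=a["pixels"].astype(int)
f=lambda x,y,z: ray(a,(160+(x+.5)/2.5-.5,80+(y+.5)/2.5-.5),z)[:2]
R,G,B=im[...,0],im[...,1],im[...,2]
m=(R>200)&(G>90)&(G<170)&(B<70); m[:195]=0; m[220:]=0; m[:,:250]=0; m[:,360:]=0
ys,xs=np.nonzero(m); cols=np.unique(xs); bot=np.array([ys[xs==c].max() for c in cols]); print(cols.min(),cols.max())
print("orange cols",len(cols)); 
P=np.array([ray(a,(c,(ys[(xs==c)]).max()),.054)[:2] for c in cols[3:-3]])
k=np.polyfit(P[:,1],P[:,0],1); print("dx/dy",k)
for s in [((272,28),(262,173)),((485,40),(478,185))]:
  p,q=f(*s[0],.05),f(*s[1],.05); d=p-q; print(p.round(4),q.round(4),np.hypot(*d).round(3),np.degrees(np.arctan2(d[1],d[0])).round(2))
print("strip",f(250,317,.054).round(4),f(470,328,.054).round(4)); print("handle top",f(360,312,.086).round(4))
print("front wall corners",f(248,329,.046),f(473,341,.046))
E
```

```text
260 347
orange cols 88
dx/dy [0.07344201 0.47014917]
[0.8893 0.1259] [0.6812 0.1386] 0.208 -3.48
[ 0.8673 -0.168 ] [ 0.6601 -0.1522] 0.208 -4.37
strip [0.4839 0.1527] [ 0.4649 -0.1356]
handle top [0.4828 0.0076]
front wall corners [0.46929621 0.15624246] [ 0.4487868  -0.13961876]
```

```bash
cat >> h.py <<'E'
O=np.array([.571,.0007]); YAW=-4.1
def cs(x,y):
    a=np.radians(YAW); return O+np.array([x*np.cos(a)-y*np.sin(a),x*np.sin(a)+y*np.cos(a)])
def go(x,y,z,yy,s=None):
    "shift in mm/tool axes and turn to bring TCP to x,y,z with tool y at world yaw yy deg (mod 180)"
    s=s or r.read_state(); M=Ro.from_rotvec(s["orientation"]).as_matrix()
    d=M.T@(np.array([x,y,z])-s["ee_pos"])*1000
    cur=np.degrees(np.arctan2(M[1,1],M[0,1])); t=(yy-cur+90)%180-90
    j1=np.degrees(np.arctan2(y,x)); j6=j1-(cur+t)
    j6n=s["joints"][5]*57.3+(j1-s["joints"][0]*57.3)-t
    print("move",d.round(1),"turn",round(-np.radians(t),3),"j6->",round(j6n),"tilt",M[2].round(3),"F",s["wrist_force"].round(1),"gap",round(s["finger_gap"]*87,1),"t",round(s["clock"],1), s["ee_pos"].round(4),"yawy",round(cur,1))
E
python3 -c "
from h import *
go(*cs(-.09,0),.2,-4.1)"
```

```text
move [ 436.6 -422.6   22.6] turn -1.05 j6-> 5 tilt [ 0.  0. -1.] F [-0.2 -0.8 -0.1] gap 87.2 t 0.8 [ 0.2712 -0.5631  0.2226] yawy -64.3
```

servo_tool --pt "25 -25 0 -0.05" --pt "50 -48 0 -0.1" --pt "75 -72 0 -0.18" --pt "100 -97 0 -0.25" --pt "125 -121 0 -0.32" --pt "150 -145 0 -0.38" --pt "175 -170 0 -0.44" --pt "200 -194 0 -0.5" --pt "218 -211 0 -0.55" --pt "218 -211 0 -0.6"

```text
clock: 1.68
ee_pos: [0.3762, -0.2732, 0.2225]
orientation: [-2.711, -1.58, -0.002]
wrist_force: [0.5, -0.4, -0.2]
finger_gap: 0.999
```

```bash
python3 -c "
from h import *
go(*cs(-.09,0),.2,-4.1)"
```

```text
move [295.6 -46.8  23.4] turn -0.444 j6-> 5 tilt [ 0.003 -0.003 -1.   ] F [ 0.5 -0.4 -0.2] gap 86.9 t 1.7 [ 0.3762 -0.2732  0.2225] yawy -29.5
```

servo_tool --pt "35 -5 2 -0.08" --pt "70 -11 5 -0.15" --pt "105 -17 8 -0.22" --pt "140 -22 12 -0.29" --pt "175 -28 15 -0.36" --pt "210 -33 18 -0.42" --pt "245 -39 21 -0.444" --pt "275 -44 22 -0.444" --pt "296 -47 23 -0.444" --pt "296 -47 23 -0.444"

```text
clock: 2.52
ee_pos: [0.484, 0.0049, 0.1996]
orientation: [2.302, 2.138, 0.003]
wrist_force: [1.0, -0.4, 0.1]
finger_gap: 0.997
```

```bash
python3 - <<'E'
from h import *
go(*cs(-.09,0),.058,-4.1)
w=viewer.read_camera("wrist"); save(w,"w1.png")
print(proj(w,[*cs(-.09,0),.086]),proj(w,[*cs(-.09,.04),.086]),proj(w,[*cs(-.09,-.04),.086]))
a=viewer.read_camera("top"); save(a,"t2.png",None,1.25)
E
```

```text
move [  1.9  -3.1 141.6] turn -0.002 j6-> 5 tilt [ 0.001  0.001 -1.   ] F [ 1.  -0.4  0.1] gap 86.8 t 2.5 [0.484  0.0049 0.1996] yawy -4.2
[315.52420342 198.4660263 ] [315.25724828 156.44024453] [315.77206655 237.48622223]
```

View pics/w1.png

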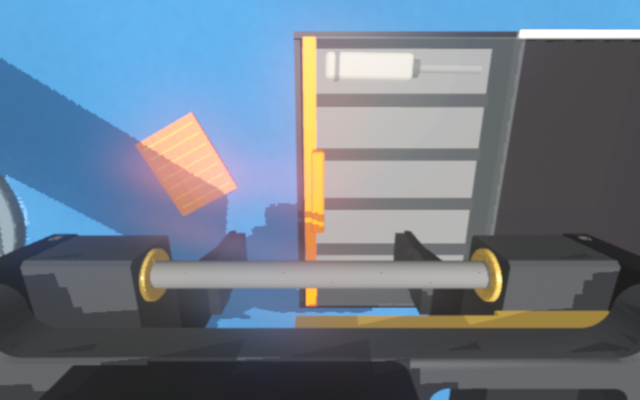

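servo_tool --pt "2 0 30 0" --pt "2 0 60 0" --pt "2 0 90 0" --pt "2 0 115 0" --pt "2 0 130 0" --pt "2 0 138 0" --pt "2 0 141 0" --pt "2 0 141 0" --pt "2 0 141 0" --pt "2 0 141 0" --gripper 50

```text
clock: 3.45
ee_pos: [0.4839, 0.0032, 0.0596]
orientation: [2.305, 2.131, 0.002]
wrist_force: [0.7, 0.1, 0.1]
finger_gap: 0.575
```

servo_tool --pt "0 0 0 0" --pt "0 0 0 0" --pt "0 0 0 0" --pt "0 0 0 0" --pt "0 0 0 0" --pt "0 0 0 0" --pt "0 0 0 0" --pt "0 0 0 0" --pt "0 0 0 0" --pt "0 0 0 0" --gripper 0 --grip_force 15

```text
clock: 4.28
ee_pos: [0.4827, 0.0037, 0.0585]
orientation: [-2.306, -2.133, 0.001]
wrist_force: [-1.1, -0.2, 1.5]
finger_gap: 0.138
```

servo_tool --pt "0 12 0 0" --pt "0 36 0 0" --pt "0 62 0 0" --pt "0 88 0 0" --pt "0 114 0 0" --pt "0 140 0 0" --pt "0 166 0 0" --pt "0 190 0 0" --pt "0 203 0 0" --pt "0 208 0 0"

```text
clock: 5.12
ee_pos: [0.6816, -0.011, 0.0579]
orientation: [-2.291, -2.122, 0.025]
wrist_force: [-23.6, 1.6, 19.9]
finger_gap: 0.137
```

servo_tool --pt "0 0 0 0" --pt "0 0 0 0" --pt "0 0 0 0" --pt "0 0 0 0" --pt "0 0 0 0" --pt "0 0 0 0" --pt "0 0 0 0" --pt "0 0 0 0" --pt "0 0 0 0" --pt "0 0 0 0"

```text
clock: 5.95
ee_pos: [0.6816, -0.0111, 0.0579]
orientation: [-2.294, -2.123, 0.02]
wrist_force: [-14.5, 0.4, 11.1]
finger_gap: 0.142
```

servo_tool --pt "0 0 0 0" --pt "0 -3 0 0" --pt "0 -3 0 0" --pt "0 -3 -15 0" --pt "0 -3 -40 0" --pt "0 -3 -80 0" --pt "0 -30 -120 0" --pt "0 -65 -160 0" --pt "0 -100 -180 0" --pt "0 -100 -180 0" --gripper 60

```text
clock: 6.78
ee_pos: [0.5895, -0.0045, 0.2425]
orientation: [2.304, 2.131, 0.004]
wrist_force: [-0.1, -0.1, -0.6]
finger_gap: 0.683
```

```bash
python3 - <<'E'
from h import *
go(*cs(.1,0),.2,-4.1)
w=viewer.read_camera("wrist"); save(w,"w2.png")
for x,y,z in [(-.1025,.143,.05),(-.1025,-.143,.05),(.1025,.143,.05),(.1025,-.143,.05),(.115,.04,.086),(.115,-.04,.086),(.0,.09,.014),(0,.03,.014),(0,-.03,.014),(0,-.09,.014)]: print((x,y),proj(w,[*cs(x,y),z]).round(1))
E
```

```text
move [ 4.4 81.  42.9] turn -0.006 j6-> 4 tilt [-0.     0.004 -1.   ] F [-0.1 -0.1 -0.6] gap 59.4 t 6.8 [ 0.5895 -0.0045  0.2425] yawy -4.5
(-0.1025, 0.143) [205.   51.1]
(-0.1025, -0.143) [228.3 286.3]
(0.1025, 0.143) [394.3  50. ]
(0.1025, -0.143) [381.5 284.9]
(0.115, 0.04) [408.7 149.1]
(0.115, -0.04) [403.5 220.7]
(0.0, 0.09) [302.5 103.9]
(0, 0.03) [303.5 152.4]
(0, -0.03) [304.5 197.1]
(0, -0.09) [305.3 238.4]
```

View pics/w2.png

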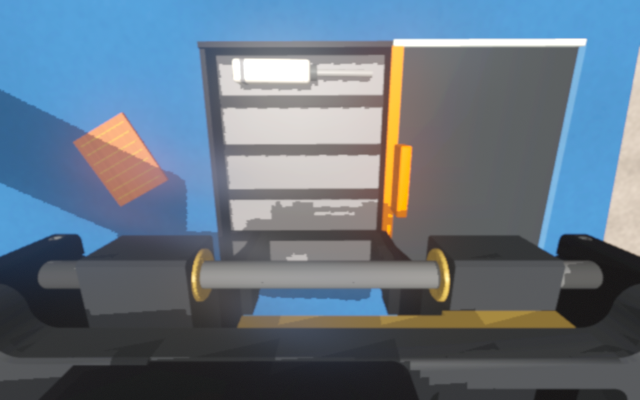

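```bash
python3 - <<'E'
from h import *
a=viewer.read_camera("top"); b=viewer.read_camera("side")
im=a["pixels"][60:230,240:380,::-1]; s=b["pixels"][150:260,300:440,::-1]
A=cv2.resize(im,None,fx=3.4,fy=3.4,interpolation=cv2.INTER_CUBIC)
S=cv2.resize(s,None,fx=2.6,fy=2.6,interpolation=cv2.INTER_CUBIC)
C=np.zeros((max(A.shape[0],S.shape[0]),A.shape[1]+S.shape[1],3),np.uint8); C[:A.shape[0],:A.shape[1]]=A; C[:S.shape[0],A.shape[1]:]=S
cv2.imwrite("pics/c3.png",C[:,:800]); print(C.shape)
for x,y,z in [(.102,.143,.05),(.102,-.143,.05),(.115,.04,.086),(.115,-.04,.086),(.308,.146,.05),(.308,-.146,.05)]:
  print((x,y),((proj(a,[*cs(x,y),z])-[240,60])*3.4).round())
E
```

```text
(578, 840, 3)
(0.102, 0.143) [ 86. 301.]
(0.102, -0.143) [374. 316.]
(0.115, 0.04) [189. 282.]
(0.115, -0.04) [271. 287.]
(0.308, 0.146) [ 98. 106.]
(0.308, -0.146) [385. 121.]
```

View pics/c3.png

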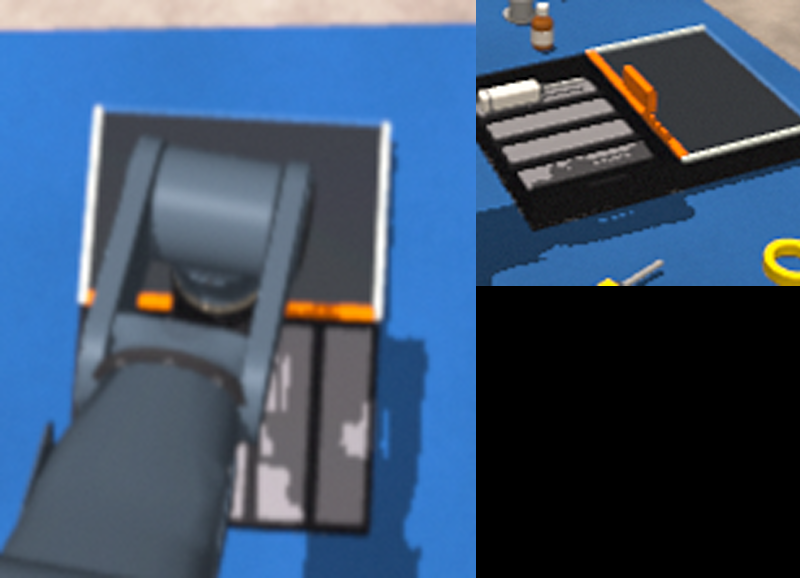

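```bash
python3 - <<'E'
from h import *
a=viewer.read_camera("top"); im=cv2.imread("pics/t0.png")
im0=cv2.resize(im,(640,400),interpolation=cv2.INTER_AREA)[:,:,::-1].astype(float); im1=a["pixels"].astype(float)
def edge(im,r0,r1,cols):
    out=[]
    for c in cols:
        s=np.clip((im[r0:r1,c,0]-im[r0:r1,c,2]-40)/150,0,1)   # orange-ness
        w=s.sum(); rc=(s*np.arange(r0,r1)).sum()/w
        p=ray(a,(c,rc),.054)[:2]-O; t=np.radians(YAW); out.append((p[0]*np.cos(t)+p[1]*np.sin(t),w))
    return np.array(out)
for n,i,r0,r1 in(("start",im0,198,222),("now",im1,138,162)):
    e=edge(i,r0,r1,range(331,345)); print(n,np.median(e,0).round(4),e[:,0].std().round(4))
E
```

```text
start [-0.0956  4.5567] 0.0002
now [0.1052 4.4667] 0.0002
```

```bash
python3 -c "
from h import *
go(.681,-.0085,.06,-4.1)"
```

```text
move [  3.6  88.6 179.2] turn -0.007 j6-> 3 tilt [-0.     0.003 -1.   ] F [-0.2 -0.3  0.2] gap 60.0 t 7.0 [ 0.5919 -0.005   0.2389] yawy -4.5
```

servo_tool --pt "0 35 20 0" --pt "0 70 50 0" --pt "0 89 85 0" --pt "0 89 120 0" --pt "0 89 150 0" --pt "0 89 168 0" --pt "0 89 175 0" --pt "0 89 176 0" --pt "0 89 176 0" --pt "0 89 176 0" --gripper 60

```text
clock: 7.82
ee_pos: [0.681, -0.012, 0.0637]
orientation: [2.305, 2.131, 0.003]
wrist_force: [1.4, -0.5, 0.2]
finger_gap: 0.693
```

servo_tool --pt "0 0 0 0" --pt "0 0 0 0" --pt "0 0 0 0" --pt "0 0 0 0" --pt "0 0 0 0" --pt "0 0 0 0" --pt "0 0 0 0" --pt "0 0 0 0" --pt "0 0 0 0" --pt "0 0 0 0" --gripper 0

```text
clock: 8.65
ee_pos: [0.6799, -0.0118, 0.0626]
orientation: [2.305, 2.133, 0.001]
wrist_force: [1.0, -0.0, -0.2]
finger_gap: 0.139
```

servo_tool --pt "0 1 0 0" --pt "0 2 0 0" --pt "0 3 0 0" --pt "0 4 0 0" --pt "0 5 0 0" --pt "0 6 0 0" --pt "0 7 0 0" --pt "0 7 0 0" --pt "0 7 0 0" --pt "0 7 0 0"

```text
clock: 9.48
ee_pos: [0.6816, -0.0119, 0.0625]
orientation: [-2.3, -2.128, 0.012]
wrist_force: [-10.5, 0.1, 8.3]
finger_gap: 0.141
```

servo_tool --pt "0 -5 0 0" --pt "0 -5 0 0" --pt "0 -5 0 0" --pt "0 -5 -15 0" --pt "0 -5 -45 0" --pt "0 -30 -80 0" --pt "0 -65 -115 0" --pt "0 -105 -145 0" --pt "0 -140 -160 0" --pt "0 -160 -160 0" --gripper 60

```text
clock: 10.32
ee_pos: [0.5277, 0.0, 0.2258]
orientation: [2.302, 2.129, 0.007]
wrist_force: [-0.6, 0.2, -0.0]
finger_gap: 0.682
```

```bash
cat >> h.py <<'E'
def drivers(p,names=("red","yellow","green","black"),z=.013,k=1):
  out={}
  for n in names:
    for d in finder.cut_out(n+"_mid",p)[:k]:
      ys,xs=np.nonzero(d["pixels"])
      P=np.array([ray(p,(x,y),z)[:2] for x,y in zip(xs,ys)]); c=P.mean(0)
      v=np.linalg.svd(P-c,full_matrices=False)[2]; q=(P-c)@v[0]; w=(P-c)@v[1]; u=v[0]
      # shaft end is narrower
      L=q.max()-q.min(); hi=np.ptp(w[q>q.max()-.25*L]); lo=np.ptp(w[q<q.min()+.25*L])
      if hi>lo: u=-u; q=-q; 
      tip=c+u*q.max(); butt=c+u*q.min()
      print(n,round(d["score"],2),"c",c.round(3),"L",round(L,3),"w",round(min(hi,lo),3),round(max(hi,lo),3),"ang",np.degrees(np.arctan2(u[1],u[0])).round(1),"mid(from butt)",(butt+.062*u).round(4),"(from tip)",(tip-.102*u).round(4),"box",np.round(d["box"]).tolist())
E
python3 - <<'E'
from h import *
a=viewer.read_camera("top"); drivers(a,k=2); go(.498-.13,-.410,.2,0)
E
```

```text
red 0.61 c [ 0.506 -0.413] L 0.166 w 0.012 0.029 ang -24.8 mid(from butt) [ 0.5002 -0.4103] (from tip) [ 0.5022 -0.4113] box [428.0, 195.0, 22.0, 43.0]
red 0.57 c [ 0.319 -0.558] L 0.229 w 0.012 0.046 ang 179.9 mid(from butt) [ 0.3384 -0.5576] (from tip) [ 0.2736 -0.5575] box [476.0, 267.0, 18.0, 73.0]
yellow 0.58 c [ 0.451 -0.293] L 0.157 w 0.006 0.03 ang 12.3 mid(from butt) [ 0.4556 -0.2923] (from tip) [ 0.4487 -0.2938] box [395.0, 211.0, 15.0, 47.0]
green 0.51 c [0.445 0.309] L 0.161 w 0.005 0.029 ang -26.4 mid(from butt) [0.4501 0.3063] (from tip) [0.4475 0.3076] box [218.0, 213.0, 30.0, 41.0]
black 0.62 c [0.477 0.42 ] L 0.12 w 0.022 0.025 ang 26.7 mid(from butt) [0.486 0.424] (from tip) [0.4465 0.4041] box [182.0, 210.0, 17.0, 34.0]
black 0.27 c [ 0.49  -0.405] L 0.103 w 0.024 0.028 ang -26.1 mid(from butt) [ 0.5012 -0.4111] (from tip) [ 0.4464 -0.3842] box [428.0, 205.0, 18.0, 28.0]
move [-421.2 -128.1   22.7] turn -0.078 j6-> -48 tilt [-0.     0.003 -1.   ] F [-0.1  0.4  0.2] gap 59.7 t 10.6 [ 5.285e-01 -1.000e-04  2.230e-01] yawy -4.5
```

```bash
python3 - <<'E'
from h import *
go(.501,-.4105,.12,65.2)
E
```

```text
move [-411.2    4.3  103.1] turn -1.216 j6-> -105 tilt [-0.     0.003 -1.   ] F [-0.1  0.4  0.2] gap 59.7 t 10.6 [ 5.285e-01 -1.000e-04  2.230e-01] yawy -4.5
```

servo_tool --pt "-20 0 0 -0.1" --pt "-60 0 0 -0.22" --pt "-100 0 0 -0.34" --pt "-140 0 0 -0.46" --pt "-180 0 0 -0.58" --pt "-220 1 0 -0.7" --pt "-260 2 0 -0.82" --pt "-300 3 5 -0.94" --pt "-340 4 10 -1.06" --pt "-365 4 15 -1.14" --gripper 60

```text
clock: 11.4
ee_pos: [0.5037, -0.3695, 0.2066]
orientation: [0.784, 3.04, -0.004]
wrist_force: [-0.6, -1.1, -0.7]
finger_gap: 0.689
```

```bash
python3 - <<'E'
from h import *
go(.501,-.4105,.1,65.2)
w=viewer.read_camera("wrist"); save(w,"w3.png"); drivers(w,["red"],k=2); a=viewer.read_camera("top"); drivers(a,["red"],k=1)
E
```

```text
move [-17.2 -37.  106.7] turn -0.072 j6-> -105 tilt [-0.003 -0.002 -1.   ] F [-0.6 -1.1 -0.7] gap 59.9 t 11.4 [ 0.5037 -0.3695  0.2066] yawy 61.1
red 0.77 c [ 0.494 -0.406] L 0.15 w 0.008 0.029 ang -24.7 mid(from butt) [ 0.5001 -0.4087] (from tip) [ 0.4871 -0.4027] box [289.0, 201.0, 28.0, 114.0]
red 0.73 c [ 0.311 -0.557] L 0.224 w 0.015 0.057 ang -179.7 mid(from butt) [ 0.3387 -0.5568] (from tip) [ 0.2788 -0.5571] box [86.0, 96.0, 150.0, 187.0]
red 0.74 c [ 0.314 -0.558] L 0.232 w 0.014 0.046 ang 179.9 mid(from butt) [ 0.3384 -0.5576] (from tip) [ 0.2704 -0.5575] box [477.0, 266.0, 16.0, 79.0]
```

View pics/w3.png

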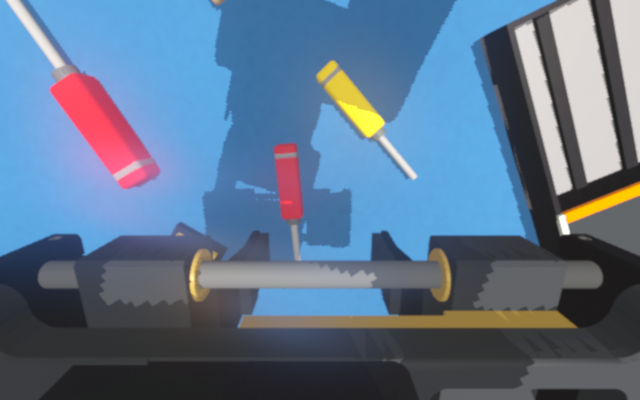

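servo_tool --pt "-8 -18 20 -0.05" --pt "-17 -37 50 -0.072" --pt "-17 -37 85 -0.072" --pt "-17 -37 120 -0.072" --pt "-17 -37 150 -0.072" --pt "-17 -37 175 -0.072" --pt "-17 -37 188 -0.072" --pt "-17 -37 195 -0.072" --pt "-17 -37 196 -0.072" --pt "-17 -37 196 -0.072"

```text
clock: 12.43
ee_pos: [0.5003, -0.4047, 0.0123]
orientation: [0.679, 3.066, -0.001]
wrist_force: [0.3, 0.0, 0.6]
finger_gap: 0.692
```

servo_tool --pt "0 0 0 0" --pt "0 0 0 0" --pt "0 0 0 0" --pt "0 0 0 0" --pt "0 0 0 0" --pt "0 0 0 0" --pt "0 0 0 0" --pt "0 0 0 0" --pt "0 0 0 0" --pt "0 0 0 0" --gripper 0 --grip_force 25

```text
clock: 13.27
ee_pos: [0.4994, -0.4049, 0.0119]
orientation: [0.681, 3.067, -0.001]
wrist_force: [-1.4, -0.2, 4.5]
finger_gap: 0.297
```

servo_tool --pt "0 0 -5 0" --pt "0 0 -15 0" --pt "0 0 -30 0" --pt "0 0 -50 0" --pt "0 0 -70 0" --pt "0 0 -90 0" --pt "0 0 -110 0" --pt "0 0 -130 0" --pt "0 0 -145 0" --pt "0 0 -150 0"

```text
clock: 14.1
ee_pos: [0.5004, -0.4055, 0.1649]
orientation: [0.68, 3.063, -0.004]
wrist_force: [0.2, 0.6, -0.5]
finger_gap: 0.292
```

```bash
sed -i 's/^O=.*; YAW/O=np.array([.570,.0015]); YAW/' h.py; python3 - <<'E'
from h import *
go(*cs(-.02,0),.12,85.9)
E
```

```text
move [128.  391.2  43.6] turn -0.365 j6-> -86 tilt [-0.005 -0.002 -1.   ] F [ 0.2  0.6 -0.5] gap 25.4 t 14.1 [ 0.5004 -0.4055  0.1649] yawy 65.0
```

servo_tool --pt "7 20 0 -0.03" --pt "17 50 0 -0.07" --pt "28 85 0 -0.11" --pt "40 122 0 -0.15" --pt "53 160 0 -0.2" --pt "66 200 0 -0.24" --pt "78 240 0 -0.28" --pt "91 278 0 -0.32" --pt "103 315 0 -0.365" --pt "113 345 0 -0.365"

```text
clock: 14.93
ee_pos: [0.542, -0.0411, 0.1612]
orientation: [-0.109, -3.138, -0.002]
wrist_force: [0.7, -0.6, -1.6]
finger_gap: 0.293
```

```bash
python3 - <<'E'
from h import *
go(*cs(-.02,0),.07,85.9)
w=viewer.read_camera("wrist"); save(w,"w4.png")
for x,y,z in [(-.1025,.143,.05),(-.1025,-.143,.05),(-.05,.09,.014),(-.05,.03,.014),(-.05,-.03,.014),(-.05,-.09,.014)]: print((x,y),proj(w,[*cs(x,y),z]).round(1))
E
```

```text
move [-5.1 44.3 91.2] turn 0.002 j6-> -86 tilt [ 0.002  0.001 -1.   ] F [ 0.7 -0.6 -1.6] gap 25.5 t 14.9 [ 0.542  -0.0411  0.1612] yawy 86.0
(-0.1025, 0.143) [531.5 114.1]
(-0.1025, -0.143) [206.7 113.4]
(-0.05, 0.09) [447.5 167.3]
(-0.05, 0.03) [390.1 167.2]
(-0.05, -0.03) [332.6 167. ]
(-0.05, -0.09) [275.1 166.9]
```

View pics/w4.png

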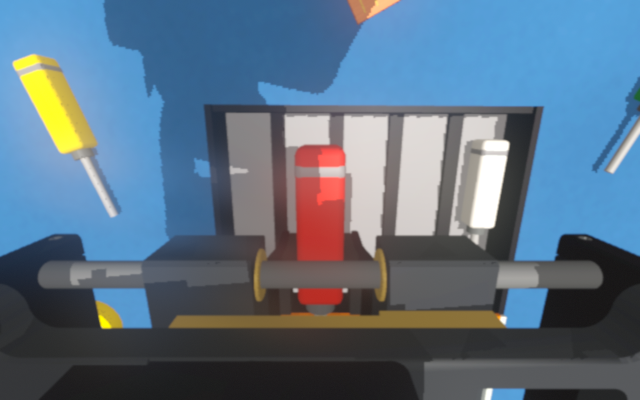

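servo_tool --pt "-2 20 0 0" --pt "-5 40 10 0" --pt "-5 48 25 0" --pt "-5 48 45 0" --pt "-5 48 65 0" --pt "-5 48 85 0" --pt "-5 48 102 0" --pt "-5 48 117 0" --pt "-5 48 128 0" --pt "-5 48 132 0"

```text
clock: 15.82
ee_pos: [0.55, 0.0034, 0.0277]
orientation: [-0.113, -3.136, -0.001]
wrist_force: [-0.1, 0.1, -0.9]
finger_gap: 0.296
```

servo_tool --pt "0 0 1 0" --pt "0 0 2 0" --pt "0 0 3 0" --pt "0 0 4 0" --pt "0 0 5 0" --pt "0 0 6 0" --pt "0 0 7 0" --pt "0 0 8 0" --pt "0 0 8 0" --pt "0 0 8 0"

```text
clock: 16.65
ee_pos: [0.5512, 0.0034, 0.0215]
orientation: [-0.113, -3.139, -0.0]
wrist_force: [0.4, -0.1, -0.6]
finger_gap: 0.295
```

servo_tool --pt "0 0 1 0" --pt "0 0 1 0" --pt "0 0 1 0" --pt "0 0 1 0" --pt "0 0 1 0" --pt "0 0 -10 0" --pt "0 0 -35 0" --pt "0 0 -70 0" --pt "0 0 -105 0" --pt "0 0 -140 0" --gripper 38

```text
clock: 17.48
ee_pos: [0.5508, 0.0034, 0.1636]
orientation: [-0.113, -3.139, -0.0]
wrist_force: [1.2, 0.6, 0.3]
finger_gap: 0.435
```

```bash
sed -i 's/^O=.*; YAW/O=np.array([.570,.0055]); YAW/' h.py; python3 - <<'E'
from h import *
a=viewer.read_camera("top"); drivers(a,["yellow","green","black"]); drivers(a,["red"],z=.021,k=2)
go(.452,-.293,.15,102.4)
E
```

```text
yellow 0.55 c [ 0.453 -0.292] L 0.16 w 0.009 0.032 ang 12.7 mid(from butt) [ 0.4556 -0.292 ] (from tip) [ 0.4519 -0.2928] box [394.0, 210.0, 20.0, 47.0]
green 0.62 c [0.673 0.267] L 0.047 w 0.025 0.03 ang 31.1 mid(from butt) [0.7071 0.2874] (from tip) [0.6068 0.2268] box [230.0, 156.0, 14.0, 9.0]
red 0.72 c [ 0.325 -0.555] L 0.224 w 0.007 0.045 ang 179.8 mid(from butt) [ 0.3373 -0.5553] (from tip) [ 0.2772 -0.5552] box [477.0, 265.0, 17.0, 77.0]
move [  77.3 -302.8   11.9] turn -0.288 j6-> -135 tilt [-0. -0. -1.] F [-0.2  0.7 -0.3] gap 38.1 t 17.7 [0.5508 0.0035 0.1619] yawy 85.9
```

servo_tool --pt "5 -20 0 -0.03" --pt "15 -55 0 -0.07" --pt "25 -92 0 -0.11" --pt "35 -130 0 -0.15" --pt "45 -170 0 -0.19" --pt "54 -210 0 -0.23" --pt "64 -248 5 -0.27" --pt "72 -280 10 -0.288" --pt "77 -298 20 -0.288" --pt "78 -302 30 -0.288" --gripper 60

```text
clock: 18.57
ee_pos: [0.4503, -0.2955, 0.1298]
orientation: [0.332, -3.123, -0.001]
wrist_force: [0.1, -1.1, -0.5]
finger_gap: 0.688
```

```bash
python3 - <<'E'
from h import *
go(.454,-.2923,.011,102.4)
E
```

```text
move [ -4.5   2.3 118.8] turn -0.005 j6-> -135 tilt [ 0.001  0.    -1.   ] F [ 0.1 -1.1 -0.5] gap 59.8 t 18.6 [ 0.4503 -0.2955  0.1298] yawy 102.1
```

servo_tool --pt "-3 2 20 0" --pt "-3 2 45 0" --pt "-3 2 70 0" --pt "-3 2 92 0" --pt "-3 2 107 0" --pt "-3 2 114 0" --pt "-3 2 117 0" --pt "-3 2 118 0" --pt "-3 2 118 0" --pt "-3 2 118 0"

```text
clock: 19.4
ee_pos: [0.4548, -0.2899, 0.0143]
orientation: [-0.339, 3.122, -0.002]
wrist_force: [0.0, -0.1, -0.2]
finger_gap: 0.688
```

servo_tool --pt "0 0 0 0" --pt "0 0 0 0" --pt "0 0 0 0" --pt "0 0 0 0" --pt "0 0 0 0" --pt "0 0 0 0" --pt "0 0 0 0" --pt "0 0 0 0" --pt "0 0 0 0" --pt "0 0 0 0" --gripper 0

```text
clock: 20.23
ee_pos: [0.4544, -0.2898, 0.0137]
orientation: [-0.339, 3.123, -0.0]
wrist_force: [-0.9, -0.7, 1.7]
finger_gap: 0.296
```

servo_tool --pt "0 0 -5 0" --pt "0 0 -15 0" --pt "0 0 -30 0" --pt "0 0 -50 0" --pt "0 0 -70 0" --pt "0 0 -90 0" --pt "0 0 -110 0" --pt "0 0 -130 0" --pt "0 0 -145 0" --pt "0 0 -150 0"

```text
clock: 21.07
ee_pos: [0.4554, -0.2905, 0.1667]
orientation: [-0.339, 3.12, -0.006]
wrist_force: [0.2, 0.1, -0.4]
finger_gap: 0.3
```

```bash
python3 - <<'E'
from h import *
go(*cs(-.02,-.057),.16,85.9)
a=viewer.read_camera("top"); drivers(a,["green","black"]); save(a,"t5.png",(130,80,450,260),2.5)
E
```

```text
move [-140.1  215.5    6.1] turn 0.288 j6-> -91 tilt [-0.003 -0.004 -1.   ] F [ 0.2  0.1 -0.4] gap 26.1 t 21.1 [ 0.4554 -0.2905  0.1667] yawy 102.4
green 0.73 c [0.446 0.308] L 0.163 w 0.008 0.034 ang -25.6 mid(from butt) [0.4486 0.3069] (from tip) [0.4475 0.3075] box [215.0, 214.0, 29.0, 45.0]
black 0.6 c [0.48  0.421] L 0.132 w 0.015 0.028 ang 26.5 mid(from butt) [0.4846 0.4233] (from tip) [0.4563 0.4092] box [182.0, 209.0, 19.0, 38.0]
```

servo_tool --pt "-10 15 0 0.03" --pt "-28 43 0 0.07" --pt "-46 71 0 0.11" --pt "-66 102 0 0.16" --pt "-86 132 0 0.2" --pt "-105 162 0 0.24" --pt "-122 188 0 0.27" --pt "-135 208 0 0.288" --pt "-140 215 0 0.288" --pt "-140 215 0 0.288"

```text
clock: 22.05
ee_pos: [0.5446, -0.0476, 0.1623]
orientation: [-0.107, -3.137, -0.001]
wrist_force: [0.4, -0.0, -0.8]
finger_gap: 0.293
```

```bash
python3 - <<'E'
from h import *
go(*cs(-.02,-.057),.022,85.9)
w=viewer.read_camera("wrist"); save(w,"w6.png")
for x,y,z in [(-.1025,.143,.05),(-.1025,-.143,.05),(-.05,.09,.014),(-.05,.03,.014),(-.05,-.03,.014),(-.05,-.09,.014)]: print((x,y),proj(w,[*cs(x,y),z]).round(1))
drivers(w,["red"],z=.021)
E
```

```text
move [ -1.9  -2.3 140.3] turn 0.004 j6-> -91 tilt [ 0.002  0.001 -1.   ] F [ 0.4 -0.  -0.8] gap 25.5 t 22.1 [ 0.5446 -0.0476  0.1623] yawy 86.1
(-0.1025, 0.143) [543.2 110.6]
(-0.1025, -0.143) [218.7 109.5]
(-0.05, 0.09) [457.5 164.2]
(-0.05, 0.03) [400. 164.]
(-0.05, -0.03) [342.6 163.9]
(-0.05, -0.09) [285.1 163.7]
red 0.87 c [0.542 0.005] L 0.119 w 0.022 0.028 ang -3.7 mid(from butt) [0.5559 0.0042] (from tip) [0.511  0.0071] box [371.0, 194.0, 28.0, 108.0]
```

View pics/w6.png

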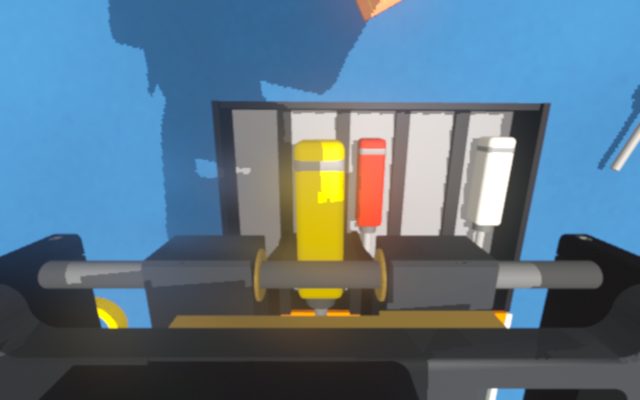

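servo_tool --pt "-1 -1 20 0" --pt "-2 -1 45 0" --pt "-2 -1 70 0" --pt "-2 -1 92 0" --pt "-2 -1 110 0" --pt "-2 -1 122 0" --pt "-2 -1 130 0" --pt "-2 -1 135 0" --pt "-2 -1 138 0" --pt "-2 -1 139 0"

```text
clock: 22.98
ee_pos: [0.5469, -0.0515, 0.0245]
orientation: [0.114, 3.139, -0.0]
wrist_force: [-0.1, -0.6, -0.3]
finger_gap: 0.296
```

servo_tool --pt "0 0 0 0" --pt "0 0 1 0" --pt "0 0 1 0" --pt "0 0 1 0" --pt "0 0 1 0" --pt "0 0 1 0" --pt "0 0 1 0" --pt "0 0 1 0" --pt "0 0 1 0" --pt "0 0 1 0"

```text
clock: 23.82
ee_pos: [0.5469, -0.0508, 0.0235]
orientation: [0.113, 3.14, -0.0]
wrist_force: [0.2, 0.1, -0.1]
finger_gap: 0.298
```

Release and go up, then toward green.

servo_tool --pt "0 0 1 0" --pt "0 0 1 0" --pt "0 0 1 0" --pt "0 0 1 0" --pt "0 0 1 0" --pt "0 0 -10 0" --pt "0 0 -35 0" --pt "0 0 -70 0" --pt "0 0 -105 0" --pt "0 0 -140 0" --gripper 36

```text
clock: 24.65
ee_pos: [0.5464, -0.0507, 0.1656]
orientation: [-0.113, -3.139, -0.0]
wrist_force: [1.7, 0.4, 0.4]
finger_gap: 0.411
```

```bash
python3 - <<'E'
from h import *
go(.4485,.307,.15,64)
a=viewer.read_camera("top"); drivers(a,["green"])
E
```

```text
move [123.3 349.7  15.7] turn 0.382 j6-> -30 tilt [ 0.  0. -1.] F [1.7 0.4 0.4] gap 35.7 t 24.6 [ 0.5464 -0.0507  0.1656] yawy 85.9
```

servo_tool --pt "8 20 0 0.03" --pt "20 55 0 0.07" --pt "33 92 0 0.12" --pt "46 130 0 0.16" --pt "59 168 0 0.2" --pt "73 207 0 0.24" --pt "87 246 0 0.28" --pt "100 285 0 0.33" --pt "112 318 0 0.382" --pt "120 340 0 0.382" --gripper 60

```text
clock: 25.58
ee_pos: [0.4497, 0.2998, 0.1636]
orientation: [-0.706, -3.06, -0.001]
wrist_force: [-0.5, -0.0, 0.1]
finger_gap: 0.691
```

```bash
python3 - <<'E'
from h import *
w=viewer.read_camera("wrist"); a=viewer.read_camera("top"); drivers(w,["green","black"]); drivers(a,["green","black"])
save(w,"w7.png")
go(.4485,.307,.011,64)
E
```

```text
green 0.9 c [0.444 0.312] L 0.145 w 0.007 0.027 ang -26.4 mid(from butt) [0.4514 0.3079] (from tip) [0.4346 0.3163] box [326.0, 193.0, 26.0, 129.0]
black 0.8 c [0.484 0.425] L 0.168 w 0.008 0.028 ang 26.2 mid(from butt) [0.4841 0.4251] (from tip) [0.4881 0.4271] box [451.0, 175.0, 122.0, 108.0]
green 0.46 c [0.502 0.279] L 0.144 w 0.007 0.01 ang 158.9 mid(from butt) [0.4819 0.2869] (from tip) [0.5002 0.2798] box [221.0, 213.0, 19.0, 39.0]
black 0.4 c [ 0.681 -0.005] L 0.445 w 0.308 0.31 ang 177.3 mid(from butt) [ 0.8388 -0.0128] (from tip) [0.5576 0.0007] box [305.0, 155.0, 96.0, 132.0]
move [  7.7   8.8 152.4] turn -0.001 j6-> -30 tilt [ 0.    -0.001 -1.   ] F [ 0.3 -0.6  0.3] gap 59.9 t 25.9 [0.4516 0.2959 0.1634] yawy 64.0
```

servo_tool --pt "3 5 15 0" --pt "7 10 40 0" --pt "7 10 70 0" --pt "7 10 100 0" --pt "7 10 125 0" --pt "7 10 140 0" --pt "7 10 148 0" --pt "7 10 151 0" --pt "7 10 152 0" --pt "7 10 152 0"

```text
clock: 26.72
ee_pos: [0.4505, 0.3087, 0.0122]
orientation: [0.708, 3.06, 0.001]
wrist_force: [-1.2, -0.4, 0.4]
finger_gap: 0.695
```

servo_tool --pt "0 0 0 0" --pt "0 0 0 0" --pt "0 0 0 0" --pt "0 0 0 0" --pt "0 0 0 0" --pt "0 0 0 0" --pt "0 0 0 0" --pt "0 0 0 0" --pt "0 0 0 0" --pt "0 0 0 0" --gripper 0

```text
clock: 27.55
ee_pos: [0.4496, 0.309, 0.0117]
orientation: [-0.707, -3.061, -0.0]
wrist_force: [-0.4, 0.0, 3.3]
finger_gap: 0.297
```

servo_tool --pt "0 0 -5 0" --pt "0 0 -15 0" --pt "0 0 -30 0" --pt "0 0 -50 0" --pt "0 0 -70 0" --pt "0 0 -90 0" --pt "0 0 -110 0" --pt "0 0 -130 0" --pt "0 0 -145 0" --pt "0 0 -150 0"

```text
clock: 28.38
ee_pos: [0.4509, 0.3096, 0.1646]
orientation: [0.706, 3.057, 0.005]
wrist_force: [0.1, 0.9, -1.0]
finger_gap: 0.297
```

```bash
python3 - <<'E'
from h import *
go(*cs(-.02,.06),.16,85.9)
E
```

```text
move [-199.3 -172.9    4.6] turn -0.382 j6-> -79 tilt [-0.003  0.004 -1.   ] F [ 0.1  0.9 -1. ] gap 25.8 t 28.4 [0.4509 0.3096 0.1646] yawy 64.0
```

servo_tool --pt "-15 -13 0 -0.03" --pt "-42 -36 0 -0.08" --pt "-70 -60 0 -0.13" --pt "-98 -85 0 -0.18" --pt "-125 -109 0 -0.24" --pt "-152 -132 0 -0.3" --pt "-176 -153 0 -0.35" --pt "-193 -168 0 -0.382" --pt "-199 -173 0 -0.382" --pt "-199 -173 0 -0.382"

```text
clock: 29.22
ee_pos: [0.5533, 0.0644, 0.1612]
orientation: [-0.119, -3.139, 0.0]
wrist_force: [0.5, -0.1, 0.3]
finger_gap: 0.296
```

```bash
python3 - <<'E'
from h import *
go(*cs(-.02,.06),.0205,85.9)
E
```

```text
move [ -0.9   2.4 140.7] turn -0.004 j6-> -79 tilt [ 0. -0. -1.] F [ 0.5 -0.1  0.3] gap 25.8 t 29.2 [0.5533 0.0644 0.1612] yawy 85.7
```

servo_tool --pt "-1 1 20 0" --pt "-1 2 45 0" --pt "-1 2 70 0" --pt "-1 2 92 0" --pt "-1 2 110 0" --pt "-1 2 122 0" --pt "-1 2 130 0" --pt "-1 2 135 0" --pt "-1 2 138 0" --pt "-1 2 140 0"

```text
clock: 30.05
ee_pos: [0.5542, 0.0685, 0.0219]
orientation: [0.112, 3.139, 0.0]
wrist_force: [-0.4, 0.1, -0.6]
finger_gap: 0.297
```

servo_tool --pt "0 0 0 0" --pt "0 0 1 0" --pt "0 0 1 0" --pt "0 0 1 0" --pt "0 0 1 0" --pt "0 0 1 0" --pt "0 0 1 0" --pt "0 0 1 0" --pt "0 0 1 0" --pt "0 0 1 0"

```text
clock: 30.88
ee_pos: [0.5538, 0.0682, 0.0205]
orientation: [0.113, 3.14, 0.0]
wrist_force: [0.4, -0.1, -0.5]
finger_gap: 0.292
```

servo_tool --pt "0 0 0 0" --pt "0 0 0 0" --pt "0 0 0 0" --pt "0 0 0 0" --pt "0 0 0 0" --pt "0 0 -10 0" --pt "0 0 -35 0" --pt "0 0 -70 0" --pt "0 0 -105 0" --pt "0 0 -140 0" --gripper 36

```text
clock: 31.72
ee_pos: [0.5533, 0.0682, 0.1625]
orientation: [-0.113, -3.139, -0.0]
wrist_force: [0.2, -0.8, -0.7]
finger_gap: 0.414
```

```bash
python3 - <<'E'
from h import *
go(.484,.425,.15,116.2)
E
```

```text
move [ 94.7 350.9  12.6] turn -0.529 j6-> -75 tilt [ 0.001  0.    -1.   ] F [ 0.2 -0.8 -0.7] gap 36.0 t 31.7 [0.5533 0.0682 0.1625] yawy 85.9
```

servo_tool --pt "5 20 0 -0.04" --pt "15 55 0 -0.1" --pt "25 92 0 -0.16" --pt "35 130 0 -0.22" --pt "46 170 0 -0.28" --pt "56 208 0 -0.34" --pt "67 247 0 -0.4" --pt "77 286 0 -0.46" --pt "86 320 0 -0.529" --pt "92 340 0 -0.529" --gripper 60

```text
clock: 32.55
ee_pos: [0.4852, 0.4178, 0.1615]
orientation: [-0.719, 3.057, 0.003]
wrist_force: [0.1, 0.2, -0.4]
finger_gap: 0.688
```

```bash
python3 - <<'E'
from h import *
w=viewer.read_camera("wrist"); drivers(w,["black"],k=2)
go(.484,.425,.0115,116.2)
E
```

```text
black 0.73 c [0.478 0.422] L 0.139 w 0.007 0.027 ang 26.3 mid(from butt) [0.486  0.4257] (from tip) [0.4638 0.4148] box [328.0, 197.0, 27.0, 129.0]
move [ -2.1   6.9 149.8] turn 0.005 j6-> -75 tilt [-0.002  0.001 -1.   ] F [-0.4 -0.2 -1.3] gap 59.7 t 32.6 [0.485  0.4176 0.1613] yawy 116.5
```

servo_tool --pt "-2 3 15 0" --pt "-4 5 40 0" --pt "-4 5 70 0" --pt "-4 5 100 0" --pt "-4 5 125 0" --pt "-4 5 140 0" --pt "-4 5 147 0" --pt "-4 5 150 0" --pt "-4 5 150 0" --pt "-4 5 150 0"

```text
clock: 33.48
ee_pos: [0.4888, 0.4203, 0.0118]
orientation: [-0.711, 3.058, 0.001]
wrist_force: [-0.1, 0.1, 0.4]
finger_gap: 0.689
```

servo_tool --pt "0 0 0 0" --pt "0 0 0 0" --pt "0 0 0 0" --pt "0 0 0 0" --pt "0 0 0 0" --pt "0 0 0 0" --pt "0 0 0 0" --pt "0 0 0 0" --pt "0 0 0 0" --pt "0 0 0 0" --gripper 0

```text
clock: 34.32
ee_pos: [0.4878, 0.4204, 0.0107]
orientation: [-0.712, 3.06, 0.001]
wrist_force: [-1.1, 0.9, 2.5]
finger_gap: 0.297
```

servo_tool --pt "0 0 -5 0" --pt "0 0 -15 0" --pt "0 0 -30 0" --pt "0 0 -50 0" --pt "0 0 -70 0" --pt "0 0 -90 0" --pt "0 0 -110 0" --pt "0 0 -130 0" --pt "0 0 -145 0" --pt "0 0 -150 0"

```text
clock: 35.15
ee_pos: [0.4893, 0.4208, 0.1641]
orientation: [-0.711, 3.055, 0.002]
wrist_force: [-0.3, -0.5, -0.9]
finger_gap: 0.296
```

```bash
python3 - <<'E'
from h import *
go(*cs(-.02,-.111),.16,85.9)
E
```

```text
move [ 184.2 -494.1    3. ] turn 0.529 j6-> -97 tilt [-0.006  0.    -1.   ] F [-0.3 -0.5 -0.9] gap 25.8 t 35.1 [0.4893 0.4208 0.1641] yawy 116.2
```

servo_tool --pt "5 -14 0 0.03" --pt "16 -43 0 0.08" --pt "28 -76 0 0.13" --pt "41 -110 0 0.18" --pt "54 -145 0 0.23" --pt "67 -180 0 0.28" --pt "80 -215 0 0.33" --pt "93 -250 0 0.38" --pt "106 -284 0 0.43" --pt "118 -316 0 0.47"

```text
clock: 35.98
ee_pos: [0.5198, 0.0817, 0.1595]
orientation: [-0.026, -3.138, 0.001]
wrist_force: [-0.1, -0.6, -1.5]
finger_gap: 0.297
```

```bash
python3 - <<'E'
from h import *
go(*cs(-.02,-.111),.13,85.9)
E
```

```text
move [ -25.5 -185.    29.5] turn 0.055 j6-> -97 tilt [ 0.003 -0.001 -1.   ] F [-0.1 -0.6 -1.5] gap 25.8 t 36.0 [0.5198 0.0817 0.1595] yawy 89.0
```

servo_tool --pt "-4 -30 0 0.02" --pt "-9 -62 0 0.03" --pt "-13 -95 0 0.055" --pt "-18 -127 0 0.055" --pt "-22 -153 0 0.055" --pt "-24 -170 0 0.055" --pt "-25 -178 5 0.055" --pt "-25 -178 10 0.055" --pt "-25 -178 10 0.055" --pt "-25 -178 10 0.055"

```text
clock: 36.82
ee_pos: [0.5426, -0.0924, 0.1494]
orientation: [-0.106, -3.136, -0.002]
wrist_force: [0.1, -0.1, -0.4]
finger_gap: 0.297
```

```bash
python3 - <<'E'
from h import *
go(*cs(-.02,-.111),.0195,85.9)
w=viewer.read_camera("wrist"); save(w,"w8.png")
for x,y,z in [(-.1025,.143,.05),(-.1025,-.143,.05),(-.05,.09,.014),(-.05,.03,.014),(-.05,-.03,.014),(-.05,-.09,.014),(-.04,-.143,.05)]: print((x,y),proj(w,[*cs(x,y),z]).round(1))
drivers(w,["red","yellow","green"],z=.021)
E
```

```text
move [ -0.7 -11.6 129.9] turn 0.004 j6-> -97 tilt [ 0.003  0.001 -1.   ] F [ 0.1 -0.1 -0.4] gap 25.8 t 36.8 [ 0.5426 -0.0924  0.1494] yawy 86.1
(-0.1025, 0.143) [607.6 109. ]
(-0.1025, -0.143) [267.  107.6]
(-0.05, 0.09) [507.8 165.1]
(-0.05, 0.03) [448.  164.9]
(-0.05, -0.03) [388.2 164.7]
(-0.05, -0.09) [328.3 164.4]
(-0.04, -0.143) [270.  180.9]
yellow 0.62 c [ 0.533 -0.049] L 0.112 w 0.028 0.028 ang -2.9 mid(from butt) [ 0.5477 -0.0497] (from tip) [ 0.4957 -0.047 ] box [362.0, 188.0, 32.0, 104.0]
green 0.8 c [0.541 0.07 ] L 0.11 w 0.036 0.039 ang -3.6 mid(from butt) [0.5559 0.0695] (from tip) [0.5016 0.0729] box [484.0, 188.0, 52.0, 108.0]
```

View pics/w8.png

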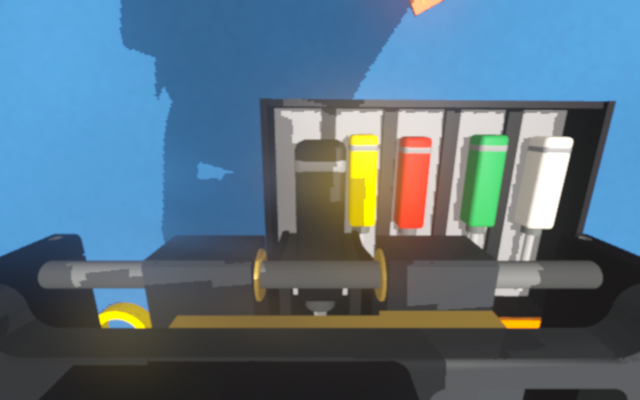

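servo_tool --pt "-1 -5 0 0" --pt "-1 -10 10 0" --pt "-1 -10 25 0" --pt "-1 -10 42 0" --pt "-1 -10 58 0" --pt "-1 -10 72 0" --pt "-1 -10 82 0" --pt "-1 -10 88 0" --pt "-1 -10 90 0" --pt "-1 -10 90 0"

```text
clock: 37.85
ee_pos: [0.5444, -0.1039, 0.0601]
orientation: [-0.107, -3.139, -0.0]
wrist_force: [-0.0, -0.2, -0.2]
finger_gap: 0.299
```

```bash
sed -i 's/^O=.*; YAW/O=np.array([.570,.007]); YAW/' h.py; python3 - <<'E'
from h import *
go(*cs(-.02,-.111),.0195,85.9)
E
```

```text
move [ 2.4  1.5 40.6] turn 0.004 j6-> -97 tilt [ 0.001  0.    -1.   ] F [-0.  -0.2 -0.2] gap 26.0 t 37.9 [ 0.5444 -0.1039  0.0601] yawy 86.1
```

servo_tool --pt "2 1 2 0" --pt "2 1 6 0" --pt "2 1 12 0" --pt "2 1 18 0" --pt "2 1 23 0" --pt "2 1 28 0" --pt "2 1 32 0" --pt "2 1 35 0" --pt "2 1 36 0" --pt "2 1 36 0"

```text
clock: 38.68
ee_pos: [0.5423, -0.1026, 0.0247]
orientation: [-0.106, -3.139, -0.0]
wrist_force: [-1.7, -0.2, 1.3]
finger_gap: 0.296
```

servo_tool --pt "0 0 1 0" --pt "0 0 1 0" --pt "0 0 2 0" --pt "0 0 2 0" --pt "0 0 3 0" --pt "0 0 3 0" --pt "0 0 4 0" --pt "0 0 4 0" --pt "0 0 4 0" --pt "0 0 4 0"

```text
clock: 39.52
ee_pos: [0.5425, -0.1031, 0.0237]
orientation: [0.106, 3.139, -0.001]
wrist_force: [-5.9, -0.7, 23.4]
finger_gap: 0.296
```

servo_tool --pt "0 0 -4 0" --pt "0 0 -7 0" --pt "0 -2 -7 0" --pt "0 -3 -7 0" --pt "0 -3 -6 0" --pt "0 -3 -4 0" --pt "0 -3 -3 0" --pt "0 -3 -2 0" --pt "0 -3 -1 0" --pt "0 -3 -1 0"

```text
clock: 40.35
ee_pos: [0.5421, -0.1056, 0.0211]
orientation: [-0.106, -3.139, -0.0]
wrist_force: [-0.2, -0.4, -1.4]
finger_gap: 0.299
```

servo_tool --pt "0 0 1 0" --pt "0 0 2 0" --pt "0 0 2 0" --pt "0 0 2 0" --pt "0 0 2 0" --pt "0 0 2 0" --pt "0 0 2 0" --pt "0 0 2 0" --pt "0 0 2 0" --pt "0 0 2 0"

```text
clock: 41.18
ee_pos: [0.5424, -0.1057, 0.0196]
orientation: [0.107, 3.14, -0.0]
wrist_force: [0.0, -0.4, -1.4]
finger_gap: 0.3
```

servo_tool --pt "0 0 0 0" --pt "0 0 0 0" --pt "0 0 0 0" --pt "0 0 0 0" --pt "0 0 0 0" --pt "0 0 -3 0" --pt "0 0 -8 0" --pt "0 0 -14 0" --pt "0 0 -20 0" --pt "0 0 -26 0" --gripper 31

```text
clock: 42.02
ee_pos: [0.5425, -0.1058, 0.0464]
orientation: [0.106, 3.139, -0.0]
wrist_force: [0.2, -0.8, -0.0]
finger_gap: 0.358
```

servo_tool --pt "0 0 -25 0" --pt "0 0 -55 0" --pt "0 0 -90 0" --pt "-20 15 -125 0" --pt "-45 40 -155 0" --pt "-70 65 -180 0" --pt "-90 90 -200 0" --pt "-100 100 -210 0" --pt "-100 110 -210 0" --pt "-100 110 -210 0"

```text
clock: 42.85
ee_pos: [0.6493, -0.0006, 0.2562]
orientation: [0.102, 3.139, 0.001]
wrist_force: [-0.7, -0.0, -0.4]
finger_gap: 0.359
```

```bash
python3 - <<'E'
from h import *
w=viewer.read_camera("wrist"); save(w,"w9.png",None,1.25)
drivers(w,["red","yellow","green","black","white_a"],z=.021)
go(.680,-.0085,.2,-4.1)
E
```

```text
red 0.94 c [ 0.551 -0.001] L 0.166 w 0.009 0.026 ang -3.9 mid(from butt) [ 0.5515 -0.0012] (from tip) [ 0.5532 -0.0013] box [315.0, 113.0, 20.0, 135.0]
yellow 0.87 c [ 0.543 -0.05 ] L 0.165 w 0.01 0.028 ang -3.2 mid(from butt) [ 0.546  -0.0506] (from tip) [ 0.5473 -0.0507] box [273.0, 111.0, 24.0, 133.0]
green 0.68 c [0.55  0.069] L 0.167 w 0.008 0.029 ang -4.4 mid(from butt) [0.5539 0.0691] (from tip) [0.5565 0.0689] box [372.0, 111.0, 25.0, 137.0]
black 0.69 c [ 0.537 -0.105] L 0.166 w 0.008 0.032 ang -3.3 mid(from butt) [ 0.5402 -0.1051] (from tip) [ 0.5423 -0.1052] box [230.0, 108.0, 34.0, 144.0]
white_a 0.41 c [ 0.731 -0.008] L 0.314 w 0.095 0.096 ang 84.9 mid(from butt) [ 0.7227 -0.1026] (from tip) [0.7359 0.0464] box [316.0, 254.0, 225.0, 125.0]
move [-32.2  -2.5  54.2] turn -1.569 j6-> -177 tilt [ 0.003  0.    -1.   ] F [0.2 0.  0.5] gap 31.1 t 43.1 [ 0.6482 -0.0038  0.2543] yawy 86.0
```

View pics/w9.png

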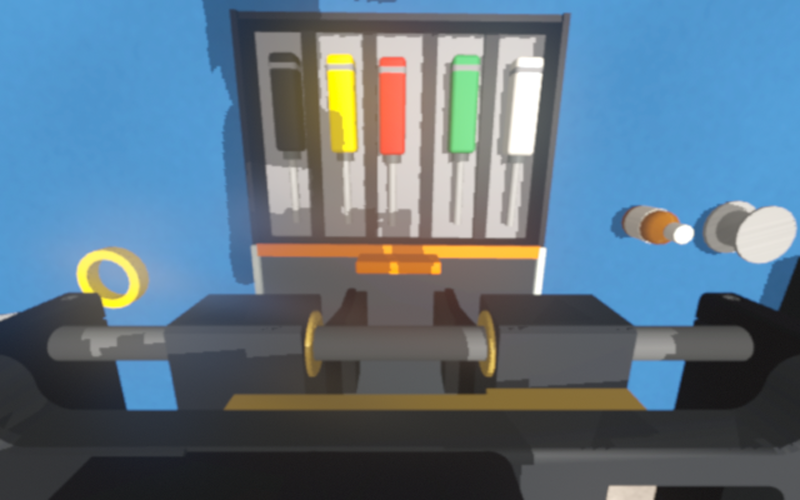

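servo_tool --pt "-5 0 0 0.1" --pt "-15 0 5 0.22" --pt "-25 0 10 0.34" --pt "-32 0 20 0.46" --pt "-32 0 30 0.58" --pt "-32 0 40 0.7" --pt "-32 0 50 0.82" --pt "-32 0 55 0.94" --pt "-32 0 55 1.06" --pt "-32 0 55 1.18" --gripper 60

```text
clock: 43.98
ee_pos: [0.6804, -0.0059, 0.199]
orientation: [-1.843, -2.541, 0.002]
wrist_force: [-0.1, 0.2, 0.8]
finger_gap: 0.683
```

servo_tool --pt "0 0 0 0.1" --pt "0 0 0 0.2" --pt "0 0 0 0.3" --pt "0 0 0 0.39" --pt "0 0 0 0.39" --pt "0 0 0 0.39" --pt "0 0 0 0.39" --pt "0 0 0 0.39" --pt "0 0 0 0.39" --pt "0 0 0 0.39"

```text
clock: 44.82
ee_pos: [0.6815, -0.005, 0.2005]
orientation: [-2.294, -2.146, 0.0]
wrist_force: [0.5, -0.4, 0.1]
finger_gap: 0.688
```

```bash
python3 - <<'E'
from h import *
go(.680,-.004,.061,-4.1)
E
```

```text
move [  0.9  -1.5 139.5] turn 0.005 j6-> 4 tilt [-0. -0. -1.] F [ 0.5 -0.4  0.1] gap 59.8 t 44.8 [ 0.6815 -0.005   0.2005] yawy -3.8
```

servo_tool --pt "0 -1 25 0" --pt "0 -1 55 0" --pt "0 -1 85 0" --pt "0 -1 110 0" --pt "0 -1 126 0" --pt "0 -1 134 0" --pt "0 -1 138 0" --pt "0 -1 138 0" --pt "0 -1 138 0" --pt "0 -1 138 0"

```text
clock: 45.65
ee_pos: [0.6817, -0.005, 0.0642]
orientation: [2.293, 2.144, 0.003]
wrist_force: [0.3, 0.6, 0.2]
finger_gap: 0.687
```

servo_tool --pt "0 0 0 0" --pt "0 0 0 0" --pt "0 0 0 0" --pt "0 0 0 0" --pt "0 0 0 0" --pt "0 0 0 0" --pt "0 0 0 0" --pt "0 0 0 0" --pt "0 0 0 0" --pt "0 0 0 0" --gripper 0 --grip_force 20

```text
clock: 46.48
ee_pos: [0.6809, -0.0048, 0.0625]
orientation: [2.295, 2.145, 0.001]
wrist_force: [0.7, 0.1, 0.1]
finger_gap: 0.136
```

servo_tool --pt "0 -10 0 0" --pt "0 -30 0 0" --pt "0 -55 0 0" --pt "0 -80 0 0" --pt "0 -105 0 0" --pt "0 -130 0 0" --pt "0 -152 0 0" --pt "0 -172 0 0" --pt "0 -186 0 0" --pt "0 -192 0 0"

```text
clock: 47.32
ee_pos: [0.4866, 0.0095, 0.0625]
orientation: [-2.294, -2.142, 0.0]
wrist_force: [1.7, 7.1, -3.9]
finger_gap: 0.135
```

servo_tool --pt "0 -2 0 0" --pt "0 -4 0 0" --pt "0 -6 0 0" --pt "0 -8 0 0" --pt "0 -10 0 0" --pt "0 -12 0 0" --pt "0 -13 0 0" --pt "0 -14 0 0" --pt "0 -14 0 0" --pt "0 -14 0 0"

```text
clock: 48.15
ee_pos: [0.4777, 0.0101, 0.0625]
orientation: [2.295, 2.142, 0.007]
wrist_force: [5.4, 9.2, -4.9]
finger_gap: 0.138
```

servo_tool --pt "0 -1 0 0" --pt "0 -2 0 0" --pt "0 -3 0 0" --pt "0 -4 0 0" --pt "0 -5 0 0" --pt "0 -5 0 0" --pt "0 -5 0 0" --pt "0 -5 0 0" --pt "0 -5 0 0" --pt "0 -5 0 0"

```text
clock: 48.98
ee_pos: [0.4777, 0.01, 0.0625]
orientation: [2.291, 2.136, 0.018]
wrist_force: [14.0, 10.7, -14.0]
finger_gap: 0.135
```

At the stop. Ease back, release, retreat upward.

servo_tool --pt "0 5 0 0" --pt "0 5 0 0" --pt "0 5 0 0" --pt "0 5 0 0" --pt "0 5 0 0" --pt "0 5 0 0" --pt "0 5 0 0" --pt "0 5 0 0" --pt "0 5 0 0" --pt "0 5 0 0" --gripper 60

```text
clock: 49.82
ee_pos: [0.4749, 0.0089, 0.0626]
orientation: [-2.295, -2.146, 0.0]
wrist_force: [-0.2, 0.5, -0.3]
finger_gap: 0.672
```

servo_tool --pt "0 0 -10 0" --pt "0 0 -30 0" --pt "0 0 -60 0" --pt "0 0 -95 0" --pt "-20 0 -130 0" --pt "-50 0 -160 0" --pt "-85 0 -170 0" --pt "-120 0 -170 0" --pt "-150 0 -170 0" --pt "-150 0 -170 0"

```text
clock: 50.65
ee_pos: [0.4658, -0.1461, 0.2333]
orientation: [2.296, 2.137, -0.001]
wrist_force: [0.2, 0.4, 1.2]
finger_gap: 0.686
```

servo_tool --pt "-20 0 0 0" --pt "-50 0 0 0" --pt "-85 0 0 0" --pt "-120 0 0 0" --pt "-150 0 0 0" --pt "-170 0 0 0" --pt "-180 0 0 0" --pt "-180 0 0 0" --pt "-180 0 0 0" --pt "-180 0 0 0"

```text
clock: 51.48
ee_pos: [0.4526, -0.3183, 0.2322]
orientation: [-2.292, -2.146, -0.001]
wrist_force: [-0.1, 0.4, 0.1]
finger_gap: 0.691
```

```bash
python3 - <<'E'
from h import *
a=viewer.read_camera("top"); save(a,"t9.png",(160,80,480,260),2.5)
im=a["pixels"].astype(float); out=[]
for c in range(331,345):
    s=np.clip((im[198:222,c,0]-im[198:222,c,2]-40)/150,0,1); p=ray(a,(c,(s*np.arange(198,222)).sum()/s.sum()),.054)[:2]-np.array([.571,.0007]); t=np.radians(YAW); out.append(p[0]*np.cos(t)+p[1]*np.sin(t))
print("strip x",np.median(out)); print(r.read_state()["wrist_force"],r.read_state()["clock"])
E
```

```text
strip x nan
[-0.14968485  1.06686103 -0.07296253] 51.5333<stdin>:5: RuntimeWarning: invalid value encountered in scalar divide
```

View pics/t9.png

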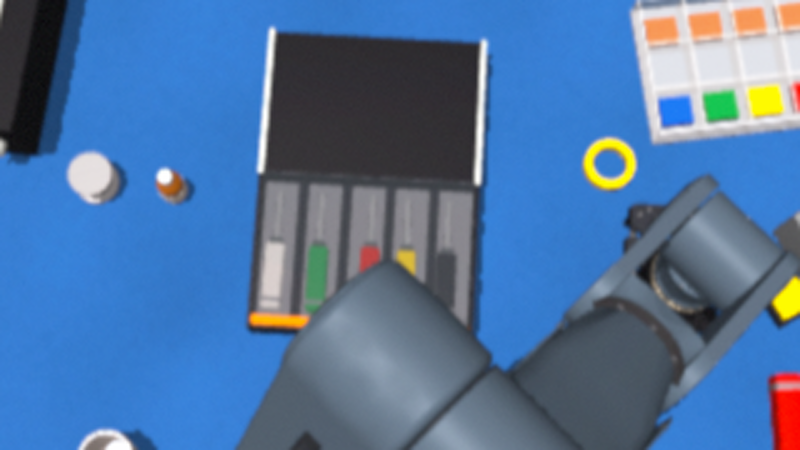

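```bash
python3 -c "
from plant import r
print(r.close_job())"
```

```text
the job is handed in; nothing more can be done
None
```

The job is done and handed in at about 51.5 s. All four loose screwdrivers are in the case, the cover is shut, and the larger red screwdriver stayed on the bench.

- **Cover back:** I slid it until it hit the stop, about 200 mm. A second push with about 10 N moved it under 2 mm.
- **Screwdrivers:** From the white one's end, the lanes hold white, green, red (the smaller, measured 166 mm against 229 mm for the other), yellow and black. All tips point to the rear, like the white one. The last wrist picture before shutting showed each lying flat in its own lane.
- **Black one:** It first came down on a ridge (23 N). I lifted it, moved it 3 mm towards the wall and set it down without contact.
- **Cover shut:** It travelled about 204 mm to the stop, and a further push with 14 N did not move it. The last top picture shows it closed over all five screwdrivers, with the spool, flux and tape unmoved.

**What failed or disagreed:**
- The arm hid half of the cover's front strip in that last picture, so its position could not be measured by image. That the cover is shut rests on the stop force, the travel and the visible half of the strip.
- The back stroke came out about 5 mm short of the stated 205 mm. The cover probably stood a few millimetres open at the start.
- The top and wrist cameras differed by about 4 mm on the case's y position. I placed by the wrist camera.

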